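Feel out the proud jack pad of a sensor base plate

TASK

A sensor has to stand level on this aluminium base plate, but one of the five jack pads down in its bores stands a few millimetres higher than the other four. Take the touch probe out of its stand, feel the pads gently with its tip to find the high one, and press that one down with the probe until it is level with the other four, without pushing down any of those. Then put the probe back fully home in its stand, upright, let go of it, and leave everything else on the table where it lies.

Things in the scene. Friction and masses are not known exactly. Their poses are not given: they have to be found in the camera images.
- plate: Thick aluminium base plate, fixed, 200 (x) x 170 (y) x 45 mm high, lying on the table. Origin: centre of its underside; z up. Five vertical round bores, 30 mm across, go down from its flat top: four near the corners, one in the middle. In each, below the plate's top, is a flat round steel jack pad 27 mm across. The pads themselves are not measured.
- bore1 (a point): Centre of the mouth of bore 1, level with the plate's top (45 mm above the table); at x -62, y -52 mm in the plate's frame. Four of the five pads stand at one common level, somewhere between 6 and 20 mm below the plate's top (different each time); the fifth, in any of the bores, stands 3 to 4 mm higher.
- bore2 (a point): Centre of the mouth of bore 2, level with the plate's top (45 mm above the table); at x -62, y 52 mm in the plate's frame. Every pad slides up and down and is held by friction alone: it stays put under a push below 9 N, slides down at about 11 to 14 N when pushed at up to 15 mm/s, and does not spring back.
- bore3 (a point): Centre of the mouth of bore 3, level with the plate's top (45 mm above the table); at x 0, y 0 mm in the plate's frame. Every pad has a lower stop 7 mm below the common level. Level means within 1.5 mm.
- bore4 (a point): Centre of the mouth of bore 4, level with the plate's top (45 mm above the table); at x 62, y -52 mm in the plate's frame. A push of more than 25 N spoils a pad.
- bore5 (a point): Centre of the mouth of bore 5, level with the plate's top (45 mm above the table); at x 62, y 52 mm in the plate's frame. It is built like the others.
- stand: Black block, fixed, 80 x 80 mm and 75 mm high, with a vertical round hole 18 mm across and 70 mm deep in the middle of its top, its rim chamfered by 3 mm. Origin: centre of its underside.
- stand_mouth (a point): Centre of the mouth of the stand's hole, 75 mm above the table. The probe starts here: stem in the hole, collar resting on the stand's top, tip 15 mm above the table. Fully home means just that.
- probe: Touch probe, 124 mm long, about 0.13 to 0.25 kg, loose. Origin: the end of its tip, z along the probe up to the grip. A steel stem 12 mm thick with a blunt tip (z 0 to 60 mm), a round collar 34 mm across (z 60 to 66 mm), a square aluminium grip 20 x 20 mm, sides along its x and y (z 66 to 120 mm), and a small round cap (to 124 mm).
- tape_roll: Roll of grey tape lying flat, 100 mm across, 48 mm high. Bystander.
- screwdriver: Screwdriver lying on the table near the stand. Bystander.
- wrench: Wrench lying on the table. Bystander.
- connector: Small steel connector plug standing upright, 28 mm across, 52 mm high. Bystander.
Mind the look-alikes: they are no part of the job. Of the things that look like the stand, take the one that is nearest to the robot's base at the start. What is meant by the probe is not orange, and is the larger of those in its own colour.

How it is judged:
By the outcome, as a careful person would: the job done as asked, in the order asked, and still so for the second after the job is handed in, with the robot touching nothing.
It also fails if it takes over 62 s, if anything falls off the work surface, if the arm or the gripper's body presses on something with over 40 N, if the wrist force passes 120 N, or if a joint passes its speed limit or range.

ROBOT

A 7-joint arm with a two-finger parallel gripper is mounted at the origin on the work surface. World frame = base frame: x ahead of the robot, y to its left, z up, the work surface at z = 0. Lengths are in m, angles in rad, forces in N, time in s.
With the tool pointing down it reaches from about 0.4 to 0.85 m from the base axis. Payload 10.4 kg.
Tool frame: the origin (TCP) lies midway between the tips of the shut fingers; the grasp point (between the pads) lies 19 mm behind it; z points along the fingers, y is the line along which they close (so a half turn about z gives the same grasp; the last joint's range is limited). The gripper opens to 87 mm and grips with 3 to 60 N. Pads are 19 mm wide; open, the fingers measure 117 mm over their backs; the gripper's body (75 mm by 190 mm) begins 51 mm behind the grasp point.
Start: joints at [-1.303, 0.332, -0.065, 1.46, 0.022, 1.35, -0.088], TCP at [0.179, 0.599, 0.223] pointing down, gripper open.
Joint ranges: [-2.6, 2.6], [-0.5, 2.12], [-1.47, 1.34], [0.16, 2.42], [-1.27, 4.41], [0.06, 2.06], [-2.6, 2.6]. Speed limits (rad/s): [2.22, 2.22, 2.79, 2.79, 3.14, 3.14, 3.14].

INTERFACE

Orientations are given as a unit quaternion [x, y, z, w].
In Python, from bench import r gives the robot as it stands.
- The arm moves only by the tool move_arm, never from a script. Its argument "targets" is a list of rows, each a list of 3 entries, a list of its own where there are three numbers: the shift along the tool's x, y, z in cm, then the turn, a rotation vector about the tool's x, y, z in rad, then the opening in per cent of the stroke, from 0 (shut) to 100 (fully open). In form: [[[x, y, z], [wx, wy, wz], gripper], ...]. A call has 1 to 20 rows; each row shifts and turns the commanded pose from where the row before left it, along the tool's axes as they then stand; what a row does not reach is not made up. A row lasts 1/8 s, in which the tool goes at most 62.5 mm and 10.7 degrees, less where a joint would pass 70% of its speed; a pose out of reach is approached as far as the arm can. A call with a gripper value outside its range is refused whole. The fingers move at their own pace and stop on an object; "grip_force" is the grip in N (left out, the last holds). Time passes only in rows, so rows that do not move let the fingers close. It gives the time, the measured TCP pose, the force, the opening and the grip force at its end, in the units of the state.
- r.read_state(): the state, without advancing time (a new reading comes with each control period).
- r.camera(name): name is "scene" or "top" or "wrist"; returns a dict with "image" (384x512x3 uint8, blue, green, red), "vertical_fov" (degrees; the focal length in pixels is half the picture's height over the tangent of half this angle, whatever the lens; pixels are square), "cx", "cy" (the principal point, pixels), "cam_to_world" (4x4, takes a point from camera to world coordinates). Camera axes: x right, y down, z forward; pixel columns grow to the right and rows downward; lengths in m; the calibration is good to about 2 mm. A picture is of the moment at which its call begins. There is no depth.
- r.close_job(): hands the job in; it is judged then, once.
The state is a dict: "time": time; "joint_positions": joint angles; "joint_vel": joint speeds; "joint_torque": joint torques, N m; "ee_pos": TCP position; "eef_rot": TCP orientation; "ft_force": force on the tool from outside, world axes, zero at the start; "torque": the same for the moment, N m; "width": finger opening in m; "grip_force": force on a finger pad.
Only numpy, scipy, OpenCV 4.12 (cv2) and the standard library are available. Lean on these libraries where they do the work, as an engineer would, in place of code of your own. Each camera call takes 0.05 s, during which the arm holds its last target. There are 200 camera calls.

## Working session

There is one attempt and no reset: what is moved stays moved. The work goes in short steps, Python scripts to look and compute and a tool call to move; the robot and the scene stay as the last step left them, time stands still between calls to the robot, and variables do not carry over. Pictures are saved under pics/ and viewed, at most 10 in all, crops included, and the job is handed in when it is done.

Besides the shell and the picture viewer there is one more tool, called after ">>>" as a command line: name --argument value ..., lists and objects as JSON in quotes. move_arm: Moves the arm, as the interface text tells. Its arguments: {"type":"object","properties":{"targets":{"type":"array"},"grip_force":{"type":"number"}},"required":["targets"]}

```bash
mkdir -p pics; ls; cat > h.py <<'E'
import numpy as np, cv2
from bench import r
def snap(n,f):
    c=r.camera(n); cv2.imwrite(f'pics/{f}.png',c['image']); np.savez(f'pics/{f}.npz',T=c['cam_to_world'],f=192/np.tan(np.radians(c['vertical_fov'])/2),cx=c['cx'],cy=c['cy']); return c
def w(f,u,v,z):
    d=np.load(f'pics/{f}.npz'); T=d['T']
    ray=T[:3,:3]@np.array([(u-d['cx'])/d['f'],(v-d['cy'])/d['f'],1]); o=T[:3,3]
    return o+ray*(z-o[2])/ray[2]
def px(f,p):
    d=np.load(f'pics/{f}.npz'); T=d['T']; q=T[:3,:3].T@(np.array(p)-T[:3,3]); return d['f']*q[:2]/q[2]+[d['cx'],d['cy']]
E
python3 - <<'E'
from h import *
a=snap('scene','s1');b=snap('top','t1')
for f in('s1','t1'):
    d=np.load(f'pics/{f}.npz');print(d['T'].round(3),d['f'],d['cx'],d['cy'])
s=r.read_state();print(s['ee_pos'],s['eef_rot'],s['ft_force'],s['time'],s['width'])
E
```

```text
pics
[[ 0.003  0.765 -0.644  1.35 ]
 [ 1.     0.006  0.013  0.052]
 [ 0.014 -0.644 -0.765  1.14 ]
 [ 0.     0.     0.     1.   ]] 497.99428791845867 248.40620103376622 189.17795206237548
[[ 0.022 -0.999  0.028  0.405]
 [-0.999 -0.021  0.023  0.066]
 [-0.023 -0.028 -0.999  1.097]
 [ 0.     0.     0.     1.   ]] 402.68183416037954 250.07342876880702 192.7376279171314
[0.1790893  0.59843879 0.22183499] [ 1.44846043e-01  9.89453996e-01 -6.38982860e-04 -7.52707660e-05] [-0.19231359 -0.0229684  -0.65255362] 0.1 0.0870584957897461
```

View pics/t1.png

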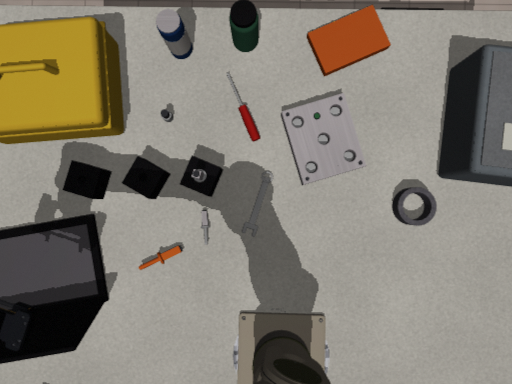

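View pics/s1.png

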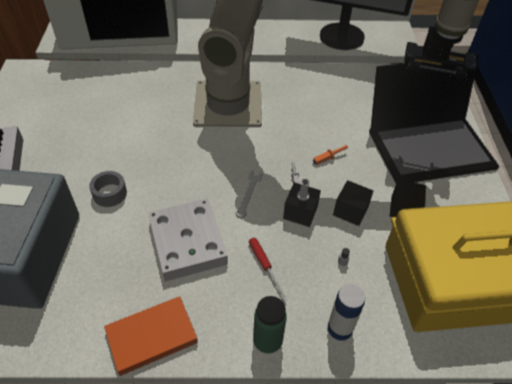

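The top view shows three black blocks at (201,175), (147,177) and (87,180). The first is nearest the base (about (283,350)) and has a grey probe standing in it. There are three probes: grey upright at (200,175), a smaller grey one lying at (205,225), and an orange one lying at (161,257). The upright grey one fits. The plate is at (322,138). I'll confirm this in an enlarged crop.

```bash
python3 - <<'E'
from h import *
a=cv2.imread('pics/t1.png')
A=cv2.resize(a[80:260,130:230],None,fx=3.3,fy=3.3,interpolation=cv2.INTER_CUBIC)
B=cv2.resize(a[80:200,270:375],None,fx=4.2,fy=4.2,interpolation=cv2.INTER_CUBIC)
h=594; B=cv2.copyMakeBorder(B,0,h-B.shape[0],0,0,cv2.BORDER_CONSTANT)
cv2.imwrite('pics/c1.png',np.hstack([A[:h],B]));print(A.shape,B.shape)
E
```

```text
(594, 330, 3) (594, 441, 3)
```

View pics/c1.png

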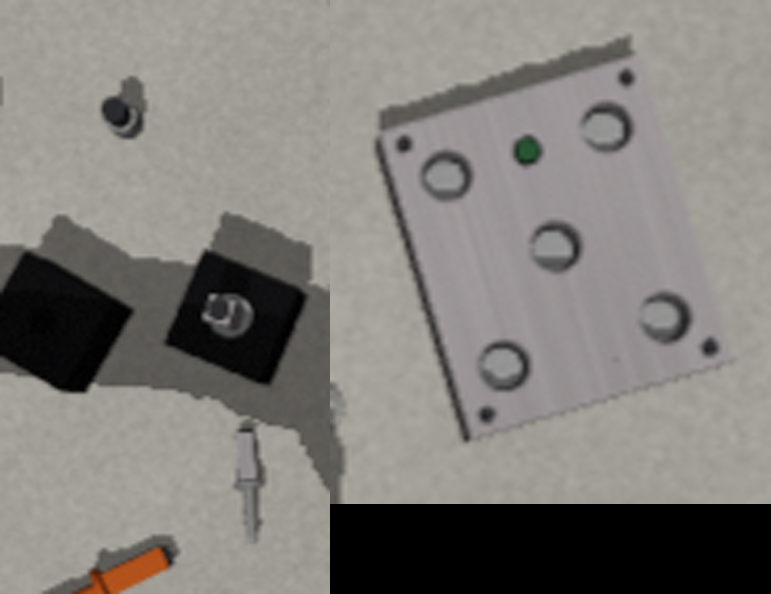

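The crop confirms it: the probe stands in the nearest block, whose top corners are clear. The smaller grey probe lies apart, and the plate shows five bores.

```bash
python3 - <<'E'
from h import *
from scipy.spatial.transform import Rotation as R
W=[w('t1',270+(u-330+.5)/4.2-.5,80+(v+.5)/4.2-.5,.045)[:2] for u,v in [(447,176),(607,127),(556,247),(505,366),(666,318)]]
W=np.array(W);print(W.round(4), W.mean(0), [round(np.linalg.norm(W[i]-W[j]),4) for i,j in((0,1),(0,3),(1,4),(3,4))])
M=np.array([[62,52],[62,-52],[0,0],[-62,52],[-62,-52]])/1e3
c=W.mean(0);H=M.T@(W-c);th=np.arctan2(H[0,1]-H[1,0],H[0,0]+H[1,1]);Q=np.array([[np.cos(th),-np.sin(th)],[np.sin(th),np.cos(th)]])
print('th',th,'fit',(M@Q.T+c).round(4),'res',((M@Q.T+c-W)*1e3).round(1))
S=np.array([w('t1',130+u/3.3,80+v/3.3,.075)[:2] for u,v in[(205,250),(306,294),(269,384),(166,343)]])
print(S.round(4),S.mean(0),np.linalg.norm(S-np.roll(S,-1,0),axis=1)); e=S[1]-S[0];print(np.degrees(np.arctan2(e[1],e[0])))
print(w('t1',130+216/3.3,80+307/3.3,.139), w('t1',130+233/3.3,80+316/3.3,.081))
print(R.from_quat(r.read_state()['eef_rot']).as_matrix().round(3))
E
```

```text
[[ 0.6239 -0.0299]
 [ 0.6563 -0.1287]
 [ 0.5806 -0.0983]
 [ 0.5058 -0.068 ]
 [ 0.5377 -0.167 ]] [ 0.58085413 -0.09839566] [np.float64(0.104), np.float64(0.124), np.float64(0.1246), np.float64(0.104)]
th 0.31321112605731605 fit [[ 0.6238 -0.0298]
 [ 0.6559 -0.1288]
 [ 0.5809 -0.0984]
 [ 0.5058 -0.068 ]
 [ 0.5379 -0.167 ]] res [[-0.   0.1]
 [-0.4 -0.1]
 [ 0.2 -0.1]
 [ 0.   0. ]
 [ 0.2  0.1]]
[[0.5251 0.2395]
 [0.4926 0.1604]
 [0.4225 0.1873]
 [0.4524 0.2679]] [0.47314513 0.21379603] [0.08552741 0.075048   0.08594509 0.0779828 ]
-112.359570936102
[0.47635102 0.21955716 0.139     ] [0.4739936  0.21561068 0.081     ]
[[-0.958  0.287 -0.   ]
 [ 0.287  0.958 -0.001]
 [-0.    -0.001 -1.   ]]
```

>>> move_arm --targets '[[[-3, 0, -2], [0, 0, 0], 100], [[-3.5, -1.5, -2], [0, 0, 0], 100], [[-3.5, -2.5, 0], [0, 0, 0], 100], [[-3.5, -2.5, 0], [0, 0, 0], 100], [[-3.5, -2.5, 0], [0, 0, 0], 100], [[-3.5, -2.5, 0], [0, 0, 0], 100], [[-3.5, -2.5, 0], [0, 0, 0], 100], [[-3.5, -2.7, 0], [0, 0, 0], 100], [[-3.5, -3, 0], [0, 0, 0], 100], [[-3.5, -3, 0], [0, 0, 0], 100], [[-3, -3, 0], [0, 0, 0], 100], [[-1.3, -2.5, 0], [0, 0, 0], 100], [[0, 0, 0], [0, 0, 0], 100], [[0, 0, 0], [0, 0, 0], 100]]' --grip_force 25

```text
time: 1.85
ee_pos: [0.4696, 0.2182, 0.2624]
eef_rot: [0.144, 0.99, 0.0, -0.0]
ft_force: [0.3, 0.4, 0.3]
width: 0.0868
grip_force: 0.0
```

```bash
python3 - <<'E'
from h import *
from scipy.spatial.transform import Rotation as R
snap('wrist','w1');s=r.read_state();print(s['time'],s['ee_pos'],R.from_quat(s['eef_rot']).as_matrix().round(3),s['ft_force'])
for p in[(.475,.216,.139),(.475,.216,.075),(.475,.216,.0)]:print(px('w1',p))
d=np.load('pics/w1.npz');print(d['T'].round(3),d['f'])
E
```

```text
1.9 [0.46951653 0.21852194 0.2623398 ] [[-0.958  0.285 -0.   ]
 [ 0.285  0.958  0.   ]
 [ 0.     0.    -1.   ]] [-0.53378898 -0.55054448  0.24682404]
[258.5277511  197.95567834]
[258.43975244 183.07387677]
[258.36904635 171.11649044]
[[ 0.285  0.93   0.233  0.405]
 [ 0.959 -0.276 -0.069  0.236]
 [ 0.     0.243 -0.97   0.424]
 [ 0.     0.     0.     1.   ]] 334.2858585125564
```

View pics/w1.png

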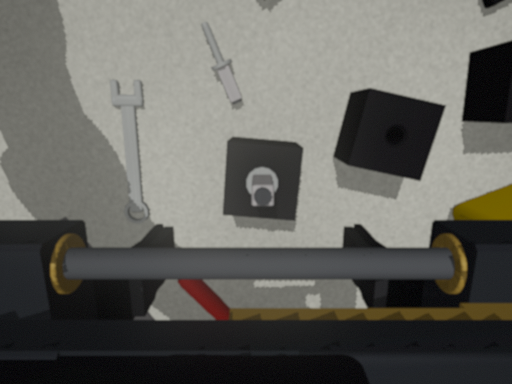

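The wrist view shows the probe cap at (262,197), the collar at (262,183), and the stand top at x 224–302. I'll measure the grip's yaw in an enlargement.

```bash
python3 - <<'E'
from h import *
a=cv2.imread('pics/w1.png')[130:230,215:310]
cv2.imwrite('pics/c2.png',cv2.convertScaleAbs(cv2.resize(a,None,fx=6,fy=6,interpolation=cv2.INTER_CUBIC),alpha=1.8,beta=20))
for uv in[(262.5,197)]:print(w('w1',*uv,.139))
E
```

```text
[0.47516323 0.21959458 0.139     ]
```

View pics/c2.png

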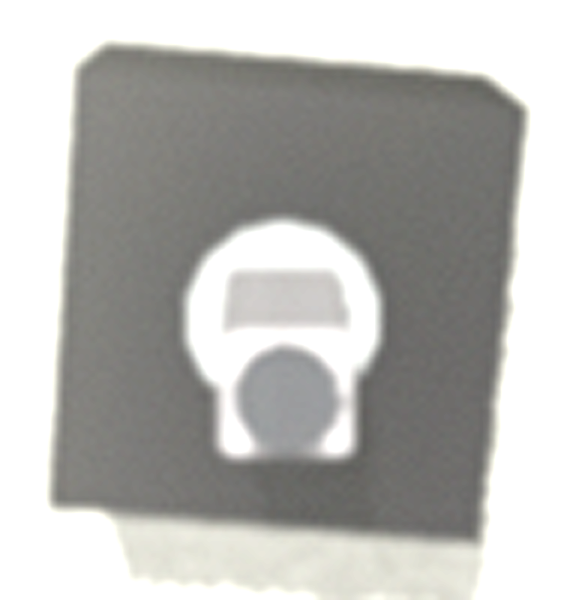

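The grip's sides line up with the tool axes, so no turn is needed. I'm descending and grasping.

>>> move_arm --targets '[[[-0.5, 0.2, 2], [0, 0, 0], 100], [[0, 0, 4], [0, 0, 0], 100], [[0, 0, 4], [0, 0, 0], 100], [[0, 0, 4], [0, 0, 0], 100], [[0, 0, 2], [0, 0, 0], 100], [[0, 0, 1.2], [0, 0, 0], 100], [[0, 0, 0], [0, 0, 0], 100], [[0, 0, 0], [0, 0, 0], 0], [[0, 0, 0], [0, 0, 0], 0], [[0, 0, 0], [0, 0, 0], 0], [[0, 0, 0], [0, 0, 0], 0], [[0, 0, 0], [0, 0, 0], 0], [[0, 0, 0], [0, 0, 0], 0]]' --grip_force 50

```text
time: 3.52
ee_pos: [0.4754, 0.2179, 0.0906]
eef_rot: [0.145, 0.989, 0.0, 0.0]
ft_force: [-0.1, 0.5, -0.0]
width: 0.0351
grip_force: 0.0
```

>>> move_arm --targets '[[[0, 0, 0], [0, 0, 0], 0], [[0, 0, 0], [0, 0, 0], 0], [[0, 0, 0], [0, 0, 0], 0], [[0, 0, 0], [0, 0, 0], 0]]'

```text
time: 4.03
ee_pos: [0.4754, 0.218, 0.0906]
eef_rot: [0.145, 0.989, 0.0, 0.0]
ft_force: [0.4, 0.7, 0.8]
width: 0.0197
grip_force: 50.0
```

>>> move_arm --targets '[[[0, 0, -0.5], [0, 0, 0], 0], [[0, 0, -1.5], [0, 0, 0], 0], [[0, 0, -2], [0, 0, 0], 0], [[0, 0, -2], [0, 0, 0], 0], [[0, 0, -2], [0, 0, 0], 0], [[0, 0, 0], [0, 0, 0], 0], [[0, 0, 0], [0, 0, 0], 0]]'

```text
time: 4.9
ee_pos: [0.4751, 0.2177, 0.1701]
eef_rot: [0.145, 0.989, -0.0, -0.0]
ft_force: [0.2, -0.5, -2.2]
width: 0.0194
grip_force: 50.0
```

```bash
python3 - <<'E'
from h import *
from scipy.spatial.transform import Rotation as R
snap('wrist','w2');s=r.read_state();p=s['ee_pos'];M=R.from_quat(s['eef_rot']).as_matrix();print(s['time'],p,M.round(4),s['ft_force'],s['torque'])
print(px('w2',[p[0],p[1],p[2]+.0484]),px('w2',[p[0],p[1],p[2]-.0756+.066]),px('w2',[p[0],p[1],p[2]-.0756]))
B=np.array([[.6238,-.0298],[.6559,-.1288],[.5809,-.0984],[.5058,-.068],[.5379,-.167]])
for b in B: print(b,((M.T@np.r_[b-p[:2],0])*100).round(2))
a=cv2.imread('pics/w2.png')
cv2.imwrite('pics/c3.png',cv2.resize(a[100:300,140:380],None,fx=3,fy=3,interpolation=cv2.INTER_CUBIC))
E
```

```text
4.95 [0.47496182 0.21758476 0.16983322] [[-9.580e-01  2.867e-01 -1.000e-03]
 [ 2.867e-01  9.580e-01 -6.000e-04]
 [ 8.000e-04 -9.000e-04 -1.000e+00]] [ 0.49246037 -0.8371019  -1.55526936] [0.00607995 0.01721223 0.01138283]
[260.43187791 295.14344952] [259.74550898 238.88509019] [259.34538071 206.08850058]
[ 0.6238 -0.0298] [-21.35 -19.43  -0.  ]
[ 0.6559 -0.1288] [-27.26 -28.     0.  ]
[ 0.5809 -0.0984] [-1.921e+01 -2.724e+01  1.000e-02]
[ 0.5058 -0.068 ] [-1.114e+01 -2.648e+01  1.000e-02]
[ 0.5379 -0.167 ] [-1.705e+01 -3.504e+01  2.000e-02]
```

View pics/c3.png

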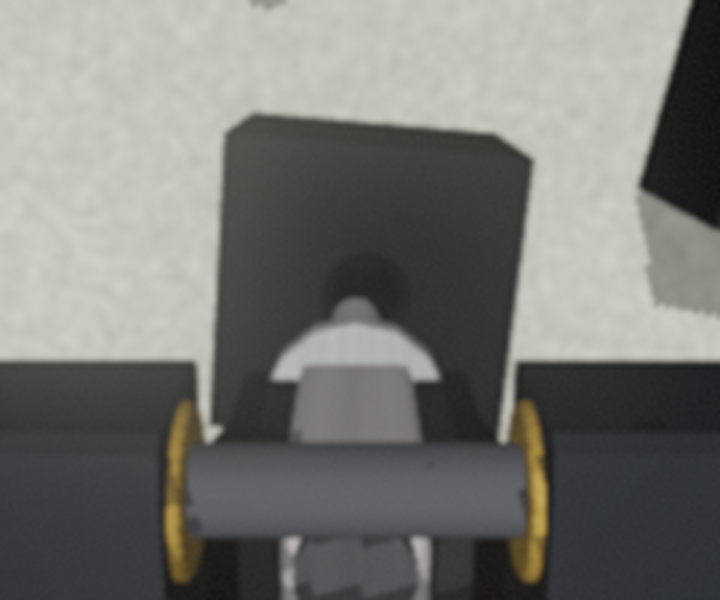

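The probe hangs straight and on axis, with the tip at (258,200). The stand hole centre is near (262,195). I'm computing the hole position for the return, and planning the first pad.

```bash
python3 - <<'E'
from h import *
print(px('w2',[.475,.2176,.075]))
g=cv2.cvtColor(cv2.imread('pics/w2.png'),cv2.COLOR_BGR2GRAY)
print(g[176:206:2,236:292:2])
# stand top corners as seen in crop: far-left, far-right chamfer-less edge estimate
for uv in[(262.3,195),(262.3,197),(251,195),(274,195)]:print(w('w2',*uv,.075))
# stand centre from w1 (crop px)
for uv in[(78,75),(525,110)]: print(w('w1',215+uv[0]/6,130+uv[1]/6,.075))
E
```

```text
[259.29721897 199.54903182]
[[ 66  63  64  62  61  60  58  58  58  57  57  57  55  55  56  55  55  54
   55  55  54  56  54  55  55  55  55  56]
 [ 65  63  61  60  61  59  59  57  59  57  56  56  54  54  53  55  55  56
   54  53  54  53  54  55  53  55  55  54]
 [ 64  64  63  61  60  59  58  58  57  56  55  55  54  55  55  53  53  54
   53  53  53  53  54  52  52  55  54  54]
 [ 64  63  63  61  61  59  59  56  55  57  56  55  55  53  53  52  53  52
   55  54  53  52  51  52  53  52  54  54]
 [ 65  63  61  60  60  59  57  58  57  56  54  54  50  48  49  49  50  52
   53  52  52  53  53  51  53  52  53  54]
 [ 63  62  60  62  59  58  57  56  56  51  47  45  44  44  44  43  45  47
   52  52  53  52  52  53  52  54  52  55]
 [ 62  62  61  58  59  57  59  55  49  45  45  47  48  46  45  43  42  43
   47  52  52  53  51  55  52  51  53  53]
 [ 63  61  59  60  58  56  57  50  47  45  42  42  43  45  41  41  38  43
   42  49  51  52  53  52  52  53  52  52]
 [ 63  62  61  59  59  56  55  47  45  44  42  41  41  39  39  38  40  38
   41  45  51  51  53  52  52  52  52  52]
 [ 62  61  59  58  
[... 193 characters left out ...]
  52  52  52  52  54]
 [ 61  61  59  59  59  55  49  46  42  44  53  59  53  45  41  41  39  41
   42  44  45  50  52  53  51  53  52  53]
 [ 61  61  60  59  57  54  51  47  52  85 104 109 105  86  48  41  40  41
   42  45  47  51  52  51  51  53  51  52]
 [ 60  60  60  57  57  55  50  50  87 113 115 116 115 109  81  43  41  40
   43  45  49  52  49  53  52  52  53  52]
 [ 63  60  58  58  57  56  51  65 104 114 115 114 113 110  97  59  39  42
   46  46  49  52  52  50  51  50  53  53]]
[0.47211371 0.2209354  0.075     ]
[0.47367892 0.22047406 0.075     ]
[0.46956114 0.21236927 0.075     ]
[0.47475661 0.22980464 0.075     ]
[0.42495753 0.19800506 0.075     ]
[0.45271619 0.27036123 0.075     ]
```

>>> move_arm --targets '[[[-1, -1.2, 0], [0, 0, 0], 0], [[-2, -2.3, 0], [0, 0, 0], 0], [[-3, -3.5, 0], [0, 0, 0], 0], [[-3, -3.5, 0], [0, 0, 0], 0], [[-3, -3.5, 0], [0, 0, 0], 0], [[-3, -3.5, 0], [0, 0, 0], 0], [[-2.5, -2.8, 1], [0, 0, 0], 0], [[-1.7, -2, 2], [0, 0, 0], 0], [[-1, -1, 1], [0, 0, 0], 0], [[0, 0, 0.4], [0, 0, 0], 0], [[0, 0, 0], [0, 0, 0], 0], [[0, 0, 0], [0, 0, 0], 0]]'

```text
time: 6.45
ee_pos: [0.6023, -0.062, 0.1272]
eef_rot: [0.144, 0.99, 0.0, 0.0]
ft_force: [0.8, -0.5, -1.9]
width: 0.0194
grip_force: 50.0
```

>>> move_arm --targets '[[[0, 0, 0.4], [0, 0, 0], 0], [[0, 0, 0.2], [0, 0, 0], 0], [[0, 0, 0.1], [0, 0, 0], 0], [[0, 0, 0.05], [0, 0, 0], 0], [[0, 0, 0], [0, 0, 0], 0]]'

```text
time: 7.08
ee_pos: [0.6023, -0.063, 0.1201]
eef_rot: [0.145, 0.989, 0.0, 0.0]
ft_force: [-3.7, 1.5, 7.9]
width: 0.0194
grip_force: 50.0
```

>>> move_arm --targets '[[[0, 0, -0.05], [0, 0, 0], 0], [[0, 0, 0], [0, 0, 0], 0]]'

```text
time: 7.32
ee_pos: [0.6022, -0.063, 0.1201]
eef_rot: [0.145, 0.989, 0.0, 0.0]
ft_force: [-3.9, 1.1, 6.1]
width: 0.0202
grip_force: 50.0
```

>>> move_arm --targets '[[[0, 0, -0.1], [0, 0, 0], 0], [[0, 0, 0], [0, 0, 0], 0]]'

```text
time: 7.58
ee_pos: [0.6022, -0.0633, 0.1203]
eef_rot: [0.145, 0.989, -0.0, 0.0]
ft_force: [0.1, 1.0, -1.1]
width: 0.0196
grip_force: 50.0
```

>>> move_arm --targets '[[[0, 0, -0.5], [0, 0, 0], 0], [[-0.5, 1.9, 0], [0, 0, 0], 0], [[-0.6, 1.9, 0], [0, 0, 0], 0], [[0, 0, 0], [0, 0, 0], 0], [[0, 0, 0], [0, 0, 0], 0]]'

```text
time: 8.2
ee_pos: [0.6236, -0.0298, 0.1252]
eef_rot: [0.145, 0.989, -0.0, -0.0]
ft_force: [0.3, -0.0, -2.1]
width: 0.0196
grip_force: 50.0
```

```bash
python3 - <<'E'
from h import *
from scipy.spatial.transform import Rotation as R
snap('wrist','w3');s=r.read_state();p=s['ee_pos'];print(s['time'],p,s['ft_force'])
B=np.array([[.6238,-.0298],[.6559,-.1288],[.5809,-.0984],[.5058,-.068],[.5379,-.167]])
for b in B: print(b,px('w3',[*b,.045]),px('w3',[*b,.032]))
a=cv2.imread('pics/w3.png')
cv2.imwrite('pics/c4.png',cv2.resize(a[60:240,90:330],None,fx=3.3,fy=3.3,interpolation=cv2.INTER_CUBIC))
E
```

```text
8.25 [ 0.62345866 -0.03033749  0.12533117] [-0.8057216  -0.51918415 -1.8073406 ]
[ 0.6238 -0.0298] [259.60467194 205.00692536] [259.5408859  200.58210995]
[ 0.6559 -0.1288] [151.4615525 276.6450778] [156.30978644 269.19695786]
[ 0.5809 -0.0984] [153.53093773 176.720777  ] [158.64499113 173.58794256]
[ 0.5058 -0.068 ] [155.90538316  59.37237806] [161.31318988  62.18201482]
[ 0.5379 -0.167 ] [ 42.80793041 147.07694404] [ 53.54531471 145.35669201]
```

View pics/c4.png

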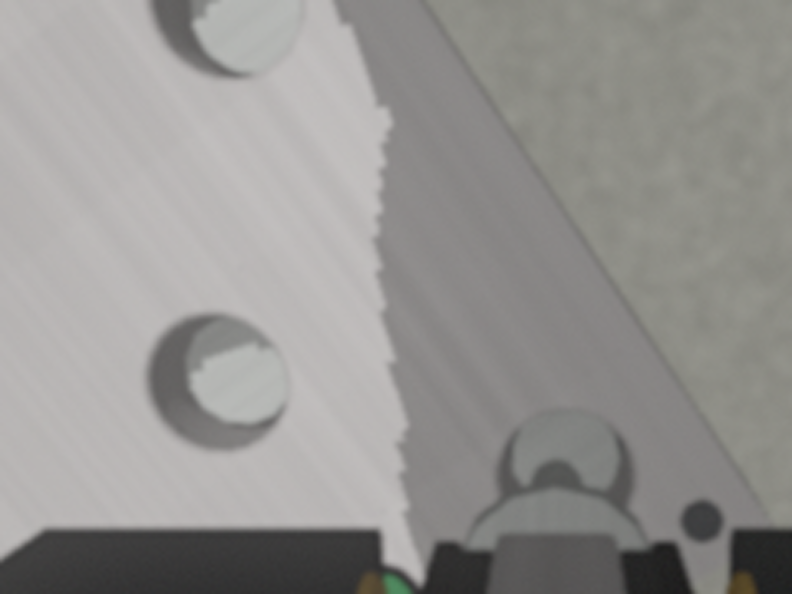

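```bash
python3 - <<'E'
from h import *
t=np.linspace(0,2*np.pi,721)
def circ(b,rad,z): return np.array([px('w3',[b[0]+rad*np.cos(a),b[1]+rad*np.sin(a),z]) for a in t])
for n,b in(('C',(.5809,-.0984)),('A',(.6238,-.0298)),('D',(.5058,-.068))):
    m=circ(b,.015,.045);print(n,'mouth',m.min(0),m.max(0))
    for d in(3,6,10,14,17,20):
        q=circ(b,.0135,.045-d/1e3);print(d,q.min(0).round(1),q.max(0).round(1))
f=lambda u,v:(round(90+u/3.3,1),round(60+v/3.3,1))
print('C mouth',f(147,312),f(291,451),'pad',f(187,0),'A mouth',f(498,408),f(634,0),'pad L,R',f(512,0),f(622,0),'D bottom mouth/pad',f(0,78),f(192,73),f(306,0))
E
```

```text
C mouth [133.040896   156.33150576] [173.97619945 196.51488168]
3 [136.5 157.9] [172.9 193.6]
6 [137.9 157.3] [173.9 192.7]
10 [139.8 156.6] [175.2 191.5]
14 [141.6 156. ] [176.5 190.3]
17 [142.8 155.5] [177.4 189.5]
20 [144.1 155. ] [178.2 188.6]
A mouth [239.61734165 185.46292138] [279.59352001 223.99209549]
3 [241.8 186.6] [277.4 220.9]
6 [242.  185.7] [277.2 219.7]
10 [242.2 184.6] [276.9 218.1]
14 [242.5 183.5] [276.6 216.6]
17 [242.6 182.8] [276.4 215.4]
20 [242.8 182. ] [276.2 214.3]
D mouth [133.64295628  35.27037883] [178.11608786  82.71091531]
3 [137.4  38.7] [176.9  80.8]
6 [138.9  39.6] [178.   81.2]
10 [140.9  40.8] [179.3  81.7]
14 [142.8  42. ] [180.6  82.2]
17 [144.2  42.9] [181.5  82.6]
20 [145.6  43.7] [182.4  82.9]
C mouth (134.5, 154.5) (178.2, 196.7) pad (146.7, 60.0) A mouth (240.9, 183.6) (282.1, 60.0) pad L,R (245.2, 60.0) (278.5, 60.0) D bottom mouth/pad (90.0, 83.6) (148.2, 82.1) (182.7, 60.0)
```

Bore C's mouth spans crop x 147–291 with the pad's left edge at 187, and bore A's pad appears 110 px wide in a 136 px mouth. Both put the pads about 17–20 mm deep. I'll start feeling bore A from 12 mm depth.

>>> move_arm --targets '[[[0, 0, 0.6], [0, 0, 0], 0], [[0, 0, 0.5], [0, 0, 0], 0], [[0, 0, 0.3], [0, 0, 0], 0], [[0, 0, 0.2], [0, 0, 0], 0], [[0, 0, 0.1], [0, 0, 0], 0], [[0, 0, 0], [0, 0, 0], 0]]'

```text
time: 9.0
ee_pos: [0.6236, -0.03, 0.1086]
eef_rot: [0.145, 0.989, 0.0, 0.0]
ft_force: [-0.5, -0.6, -2.8]
width: 0.0195
grip_force: 50.0
```

>>> move_arm --targets '[[[0, 0, 0.1], [0, 0, 0], 0], [[0, 0, 0.1], [0, 0, 0], 0], [[0, 0, 0], [0, 0, 0], 0]]'

```text
time: 9.38
ee_pos: [0.6235, -0.03, 0.1064]
eef_rot: [0.145, 0.989, 0.0, -0.0]
ft_force: [-0.0, -0.8, -2.0]
width: 0.0197
grip_force: 50.0
```

>>> move_arm --targets '[[[0, 0, 0.1], [0, 0, 0], 0], [[0, 0, 0], [0, 0, 0], 0]]'

```text
time: 9.62
ee_pos: [0.6235, -0.03, 0.1054]
eef_rot: [0.145, 0.989, 0.0, -0.0]
ft_force: [-1.0, 0.2, -2.0]
width: 0.0198
grip_force: 50.0
```

>>> move_arm --targets '[[[0, 0, 0.1], [0, 0, 0], 0], [[0, 0, 0], [0, 0, 0], 0]]'

```text
time: 9.88
ee_pos: [0.6235, -0.03, 0.1044]
eef_rot: [0.145, 0.989, 0.0, -0.0]
ft_force: [-0.2, 0.3, -1.3]
width: 0.0198
grip_force: 50.0
```

```bash
python3 -c "
from h import *
s=r.read_state();print(s['ee_pos'],s['ft_force'])"
```

```text
[ 0.62350683 -0.03000132  0.10442817] [-0.17398132  0.25070822 -1.3398189 ]
```

>>> move_arm --targets '[[[0, 0, 0.08], [0, 0, 0], 0], [[0, 0, 0], [0, 0, 0], 0]]'

```text
time: 10.12
ee_pos: [0.6235, -0.03, 0.1036]
eef_rot: [0.145, 0.989, 0.0, -0.0]
ft_force: [-1.3, 0.4, -2.2]
width: 0.0195
grip_force: 50.0
```

>>> move_arm --targets '[[[0, 0, 0.1], [0, 0, 0], 0], [[0, 0, 0], [0, 0, 0], 0]]'

```text
time: 10.38
ee_pos: [0.6235, -0.03, 0.1026]
eef_rot: [0.145, 0.989, 0.0, -0.0]
ft_force: [-0.5, -0.5, -1.7]
width: 0.0194
grip_force: 50.0
```

>>> move_arm --targets '[[[0, 0, 0.1], [0, 0, 0], 0], [[0, 0, 0], [0, 0, 0], 0]]'

```text
time: 10.62
ee_pos: [0.6235, -0.03, 0.1017]
eef_rot: [0.145, 0.989, 0.0, -0.0]
ft_force: [0.1, -1.1, -1.6]
width: 0.0197
grip_force: 50.0
```

>>> move_arm --targets '[[[0, 0, 0.08], [0, 0, 0], 0], [[0, 0, 0], [0, 0, 0], 0]]'

```text
time: 10.88
ee_pos: [0.6237, -0.03, 0.1014]
eef_rot: [0.145, 0.989, 0.0, 0.0]
ft_force: [-2.3, -0.4, 2.8]
width: 0.0198
grip_force: 50.0
```

>>> move_arm --targets '[[[0, 0, -0.5], [0, 0, 0], 0], [[0, 0, -2], [0, 0, 0], 0], [[0.5, -1.6, 0], [0, 0, 0], 0], [[1.1, -4, 0], [0, 0, 0], 0], [[0.5, -2.2, 0], [0, 0, 0], 0], [[0, 0, 0], [0, 0, 0], 0], [[0, 0, 0.6], [0, 0, 0], 0], [[0, 0, 0.5], [0, 0, 0], 0], [[0, 0, 0.3], [0, 0, 0], 0], [[0, 0, 0], [0, 0, 0], 0], [[0, 0, 0], [0, 0, 0], 0]]'

```text
time: 12.25
ee_pos: [0.5812, -0.0986, 0.112]
eef_rot: [0.145, 0.989, 0.0, 0.0]
ft_force: [0.4, 0.1, -2.1]
width: 0.0198
grip_force: 50.0
```

>>> move_arm --targets '[[[0, 0, 0.4], [0, 0, 0], 0], [[0, 0, 0.2], [0, 0, 0], 0], [[0, 0, 0.1], [0, 0, 0], 0], [[0, 0, 0.03], [0, 0, 0], 0], [[0, 0, 0], [0, 0, 0], 0]]'

```text
time: 12.88
ee_pos: [0.5811, -0.0987, 0.1047]
eef_rot: [0.145, 0.989, 0.0, 0.0]
ft_force: [-0.5, 0.3, -2.2]
width: 0.0196
grip_force: 50.0
```

>>> move_arm --targets '[[[0, 0, 0.08], [0, 0, 0], 0], [[0, 0, 0], [0, 0, 0], 0]]'

```text
time: 13.12
ee_pos: [0.5811, -0.0987, 0.1038]
eef_rot: [0.145, 0.989, 0.0, -0.0]
ft_force: [0.6, -0.5, -2.1]
width: 0.0197
grip_force: 50.0
```

>>> move_arm --targets '[[[0, 0, -0.6], [0, 0, 0], 0], [[0, 0, -1.5], [0, 0, 0], 0], [[2, 0.2, 0], [0, 0, 0], 0], [[4, 0.4, 0], [0, 0, 0], 0], [[2.1, 0.2, 0], [0, 0, 0], 0], [[0, 0, 0], [0, 0, 0], 0], [[0, 0, 0.6], [0, 0, 0], 0], [[0, 0, 0.6], [0, 0, 0], 0], [[0, 0, 0.4], [0, 0, 0], 0], [[0, 0, 0.2], [0, 0, 0], 0], [[0, 0, 0.1], [0, 0, 0], 0], [[0, 0, 0.1], [0, 0, 0], 0], [[0, 0, 0], [0, 0, 0], 0], [[0, 0, 0], [0, 0, 0], 0]]'

```text
time: 14.88
ee_pos: [0.5058, -0.0678, 0.1049]
eef_rot: [0.145, 0.989, 0.0, 0.0]
ft_force: [0.3, 0.2, -2.0]
width: 0.0195
grip_force: 50.0
```

>>> move_arm --targets '[[[0, 0, 0.1], [0, 0, 0], 0], [[0, 0, 0], [0, 0, 0], 0]]'

```text
time: 15.12
ee_pos: [0.5057, -0.0678, 0.1038]
eef_rot: [0.145, 0.989, 0.0, -0.0]
ft_force: [0.2, -1.1, -1.8]
width: 0.0201
grip_force: 50.0
```

>>> move_arm --targets '[[[0, 0, -0.6], [0, 0, 0], 0], [[0, 0, -1.5], [0, 0, 0], 0], [[-1.2, -1.7, 0], [0, 0, 0], 0], [[-2.3, -3.4, 0], [0, 0, 0], 0], [[-1.7, -2.5, 0], [0, 0, 0], 0], [[-0.7, -1, 0], [0, 0, 0], 0], [[0, 0, 0.6], [0, 0, 0], 0], [[0, 0, 0.6], [0, 0, 0], 0], [[0, 0, 0.4], [0, 0, 0], 0], [[0, 0, 0.2], [0, 0, 0], 0], [[0, 0, 0.1], [0, 0, 0], 0], [[0, 0, 0.1], [0, 0, 0], 0], [[0, 0, 0], [0, 0, 0], 0], [[0, 0, 0], [0, 0, 0], 0]]'

```text
time: 16.88
ee_pos: [0.5377, -0.1672, 0.1049]
eef_rot: [0.145, 0.989, 0.0, 0.0]
ft_force: [-0.4, 0.1, -2.2]
width: 0.0197
grip_force: 50.0
```

>>> move_arm --targets '[[[0, 0, 0.1], [0, 0, 0], 0], [[0, 0, 0], [0, 0, 0], 0]]'

```text
time: 17.12
ee_pos: [0.5376, -0.1671, 0.1037]
eef_rot: [0.145, 0.989, 0.0, -0.0]
ft_force: [0.5, 0.4, -2.2]
width: 0.0196
grip_force: 50.0
```

>>> move_arm --targets '[[[0, 0, -0.6], [0, 0, 0], 0], [[0, 0, -1.5], [0, 0, 0], 0], [[-1.5, 1, 0], [0, 0, 0], 0], [[-3, 2.1, 0], [0, 0, 0], 0], [[-3, 2.1, 0], [0, 0, 0], 0], [[-2, 1.4, 0], [0, 0, 0], 0], [[-0.7, 0.5, 0], [0, 0, 0], 0], [[0, 0, 0.6], [0, 0, 0], 0], [[0, 0, 0.6], [0, 0, 0], 0], [[0, 0, 0.4], [0, 0, 0], 0], [[0, 0, 0.2], [0, 0, 0], 0], [[0, 0, 0.1], [0, 0, 0], 0], [[0, 0, 0.1], [0, 0, 0], 0], [[0, 0, 0], [0, 0, 0], 0], [[0, 0, 0], [0, 0, 0], 0]]'

```text
time: 19.0
ee_pos: [0.6558, -0.1284, 0.1049]
eef_rot: [0.145, 0.989, 0.0, 0.0]
ft_force: [-0.3, -0.7, -2.2]
width: 0.0194
grip_force: 50.0
```

>>> move_arm --targets '[[[0, 0, 0.08], [0, 0, 0], 0], [[0, 0, 0], [0, 0, 0], 0]]'

```text
time: 19.25
ee_pos: [0.6559, -0.1284, 0.1045]
eef_rot: [0.145, 0.989, 0.0, 0.0]
ft_force: [-0.8, 0.4, 3.3]
width: 0.0197
grip_force: 50.0
```

>>> move_arm --targets '[[[0, 0, 0.05], [0, 0, 0], 0], [[0, 0, 0.05], [0, 0, 0], 0], [[0, 0, 0.05], [0, 0, 0], 0], [[0, 0, 0], [0, 0, 0], 0]]'

```text
time: 19.75
ee_pos: [0.656, -0.1284, 0.1036]
eef_rot: [0.145, 0.989, 0.0, 0.0]
ft_force: [-3.3, -0.0, 7.1]
width: 0.0198
grip_force: 50.0
```

>>> move_arm --targets '[[[0, 0, 0.05], [0, 0, 0], 0], [[0, 0, 0.05], [0, 0, 0], 0], [[0, 0, 0.05], [0, 0, 0], 0], [[0, 0, 0], [0, 0, 0], 0]]'

```text
time: 20.25
ee_pos: [0.656, -0.1284, 0.1021]
eef_rot: [0.145, 0.989, 0.0, 0.0]
ft_force: [-3.7, 0.9, 7.9]
width: 0.0196
grip_force: 50.0
```

>>> move_arm --targets '[[[0, 0, 0.04], [0, 0, 0], 0], [[0, 0, 0.02], [0, 0, 0], 0], [[0, 0, 0], [0, 0, 0], 0]]'

```text
time: 20.62
ee_pos: [0.656, -0.1284, 0.1015]
eef_rot: [0.145, 0.989, 0.0, 0.0]
ft_force: [-3.2, 1.2, 9.0]
width: 0.0194
grip_force: 50.0
```

>>> move_arm --targets '[[[0, 0, -0.5], [0, 0, 0], 0], [[0, 0, -2], [0, 0, 0], 0], [[2, 0.15, 0], [0, 0, 0], 0], [[2, 0.15, 0], [0, 0, 0], 0], [[0, 0, 0], [0, 0, 0], 0], [[0, 0, 0.3], [0, 0, 0], 0], [[0, 0, 0.1], [0, 0, 0], 0], [[0, 0, 0.05], [0, 0, 0], 0], [[0, 0, 0], [0, 0, 0], 0]]'

```text
time: 21.75
ee_pos: [0.6183, -0.1142, 0.1207]
eef_rot: [0.145, 0.989, -0.0, -0.0]
ft_force: [0.2, -0.3, -2.0]
width: 0.0196
grip_force: 50.0
```

>>> move_arm --targets '[[[0, 0, 0.06], [0, 0, 0], 0], [[0, 0, 0.03], [0, 0, 0], 0], [[0, 0, 0], [0, 0, 0], 0]]'

```text
time: 22.12
ee_pos: [0.6184, -0.1141, 0.1203]
eef_rot: [0.145, 0.989, 0.0, 0.0]
ft_force: [0.2, -0.2, 1.5]
width: 0.0196
grip_force: 50.0
```

>>> move_arm --targets '[[[0, 0, -1], [0, 0, 0], 0], [[0, 0, -2.2], [0, 0, 0], 0], [[1.2, 1.5, -2], [0, 0, 0], 0], [[2.5, 3, 0], [0, 0, 0], 0], [[3, 3.6, 0], [0, 0, 0], 0], [[3, 3.6, 0], [0, 0, 0], 0], [[3, 3.6, 0], [0, 0, 0], 0], [[3, 3.6, 0], [0, 0, 0], 0], [[3, 3.6, 0], [0, 0, 0], 0], [[2.5, 3, 0], [0, 0, 0], 0], [[1.5, 1.8, 0], [0, 0, 0], 0], [[0.5, 0.5, 0], [0, 0, 0], 0], [[0, 0, 0], [0, 0, 0], 0], [[0, 0, 0], [0, 0, 0], 0]]'

```text
time: 23.88
ee_pos: [0.4763, 0.2175, 0.1722]
eef_rot: [0.146, 0.989, -0.0, 0.0]
ft_force: [-0.8, -0.7, -1.1]
width: 0.02
grip_force: 50.0
```

```bash
python3 - <<'E'
from h import *
snap('wrist','w4');s=r.read_state();p=s['ee_pos'];print(s['time'],p)
print(px('w4',[p[0],p[1],.075]),px('w4',[p[0],p[1],p[2]-.0752]))
a=cv2.imread('pics/w4.png')
cv2.imwrite('pics/c5.png',cv2.convertScaleAbs(cv2.resize(a[160:230,210:310],None,fx=7,fy=7,interpolation=cv2.INTER_CUBIC),alpha=1.8,beta=0))
E
```

```text
23.925 [0.47626304 0.2175487  0.17212351]
[259.43414798 198.82990815] [259.54719439 206.31145111]
```

View pics/c5.png

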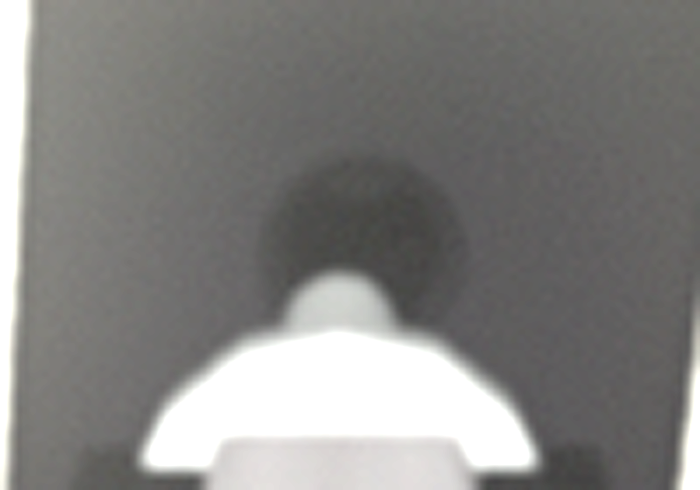

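The hole centre is at (261.9,196) and the tip axis projects to (258.6,199). So the shift is about +0.2 cm in x and +0.25 cm in y before inserting.

>>> move_arm --targets '[[[0.1, 0.13, 0], [0, 0, 0], 0], [[0.1, 0.13, 0], [0, 0, 0], 0], [[0, 0, 0.8], [0, 0, 0], 0], [[0, 0, 0.8], [0, 0, 0], 0], [[0, 0, 0.6], [0, 0, 0], 0], [[0, 0, 0.6], [0, 0, 0], 0], [[0, 0, 0.6], [0, 0, 0], 0], [[0, 0, 0], [0, 0, 0], 0], [[0, 0, 0], [0, 0, 0], 0]]'

```text
time: 25.05
ee_pos: [0.4746, 0.2219, 0.1382]
eef_rot: [0.145, 0.989, 0.0, 0.0]
ft_force: [0.2, 0.0, -1.7]
width: 0.0196
grip_force: 50.0
```

>>> move_arm --targets '[[[-0.05, -0.1, 0.5], [0, 0, 0], 0], [[0, 0, 1], [0, 0, 0], 0], [[0, 0, 1.2], [0, 0, 0], 0], [[0, 0, 1], [0, 0, 0], 0], [[0, 0, 0.6], [0, 0, 0], 0], [[0, 0, 0.3], [0, 0, 0], 0], [[0, 0, 0], [0, 0, 0], 0], [[0, 0, 0], [0, 0, 0], 0]]'

```text
time: 26.05
ee_pos: [0.4749, 0.2209, 0.0923]
eef_rot: [0.145, 0.989, 0.0, 0.0]
ft_force: [-0.0, 0.6, -1.3]
width: 0.02
grip_force: 50.0
```

>>> move_arm --targets '[[[0, 0, 0.1], [0, 0, 0], 0], [[0, 0, 0.1], [0, 0, 0], 0], [[0, 0, 0.05], [0, 0, 0], 0], [[0, 0, 0], [0, 0, 0], 0]]'

```text
time: 26.55
ee_pos: [0.4749, 0.2209, 0.0905]
eef_rot: [0.145, 0.989, 0.0, 0.0]
ft_force: [-4.7, -2.5, 8.6]
width: 0.0196
grip_force: 50.0
```

>>> move_arm --targets '[[[0, 0, -0.1], [0, 0, 0], 0], [[0, 0, 0], [0, 0, 0], 20], [[0, 0, 0], [0, 0, 0], 40], [[0, 0, 0], [0, 0, 0], 70], [[0, 0, 0], [0, 0, 0], 100], [[0, 0, 0], [0, 0, 0], 100], [[0, 0, 0], [0, 0, 0], 100], [[0, 0, 0], [0, 0, 0], 100], [[0, 0, 0], [0, 0, 0], 100], [[0, 0, 0], [0, 0, 0], 100], [[0, 0, 0], [0, 0, 0], 100], [[0, 0, 0], [0, 0, 0], 100]]'

```text
time: 28.05
ee_pos: [0.4747, 0.2208, 0.0906]
eef_rot: [0.145, 0.989, 0.0, 0.0]
ft_force: [1.2, -0.2, -0.3]
width: 0.0874
grip_force: 0.0
```

>>> move_arm --targets '[[[0, 0, -1], [0, 0, 0], 100], [[0, 0, -2], [0, 0, 0], 100], [[0, 0, -4], [0, 0, 0], 100], [[0, 0, -4], [0, 0, 0], 100], [[0, 0, -4], [0, 0, 0], 100], [[0, 0, -2], [0, 0, 0], 100], [[0, 0, 0], [0, 0, 0], 100], [[0, 0, 0], [0, 0, 0], 100]]'

```text
time: 29.05
ee_pos: [0.4743, 0.2206, 0.2598]
eef_rot: [0.145, 0.989, -0.0, -0.0]
ft_force: [0.0, -0.4, 0.6]
width: 0.0871
grip_force: 0.0
```

```bash
python3 - <<'E'
from h import *
snap('wrist','w5');a=cv2.imread('pics/w5.png')
cv2.imwrite('pics/c6.png',cv2.convertScaleAbs(a[90:240,160:360],alpha=1.6)); cv2.imwrite('pics/c6.png',cv2.resize(cv2.imread('pics/c6.png'),None,fx=3.5,fy=3.5))
print(r.read_state()['ee_pos'])
E
```

```text
[0.47423334 0.22051047 0.25953859]
```

View pics/c6.png

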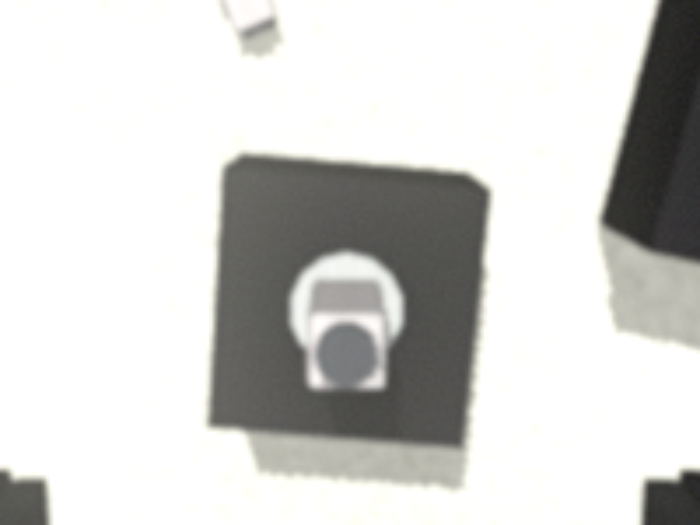

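The probe stands upright in the stand with its collar at crop (347,305) on the stand's top. It has been released and the gripper is clear, so I'm handing in.

```bash
python3 -c "
from bench import r
print(r.close_job())"
```

```text
the job is handed in; nothing more can be done
None
```

The high pad, in the bore at about (0.656, -0.129) m, stood roughly 3 mm proud; I pressed it to 18.8 mm below the plate's top, level with the 18.7 mm felt on the first pad, left the other three undisturbed (lowered only far enough to rule them out as high), and handed in at about 29 s with the probe home, upright and released.

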